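# Back the rotary organiser up to the nut

### The job

The rotary parts organiser has been clicked on past the compartment that holds the big hexagon nut. Tip its weighted pawl off the rim teeth by the T-handle so that it stays off, and only then turn the tray back (clockwise seen from above) by the bar knob in its middle until the nut's compartment stands centred at the gate of two steel posts, within about 10 degrees. Let go and leave the pawl tipped off.

Things in the scene. Friction and masses are not known exactly. Their poses are not given: they have to be found in the camera images.
- organiser: Rotary organiser's bamboo base, fixed on the bench: round tray of open clear compartments with toothed grey rim, gate and pawl. Origin on the tray's upright axis at bench height, z up, -x towards the gate (two steel posts 64 mm apart, 65 high, 112 from the axis). Tray 184 mm across, teeth up to z 50 mm, compartment walls to z 60. The pawl's axle lies along y at x -40, z 72; its end post, at y -133, reaches z 84.
- tray (a joint): Tray angle, rad: 0 with the nut's compartment centred at the gate, growing counter-clockwise from above. Bar knob on the axis, dark wood, 60 mm long, 14 thick, from z 62 to z 110: it turns with the tray, along the organiser's x at 0. 18 teeth (20 degrees apart): pawl down, it clicks on counter-clockwise and locks clockwise. Stops at -0.6 and 2.3. Turns with 0.1 N m, stays where left.
- pawl (a joint): Pawl angle, rad: 0 to 0.25 with its tip lying on the teeth (organiser's x 0, y -83 mm), 1.4 tipped fully off. Its own weight (0.03 N m) drops it back on the teeth from below 0.7 and keeps it off from above that. The handle swings in the organiser's x-z plane: leaning to +x when down, pulled over to -x when off.
- pawl_handle (a point): Centre of the pawl's steel T-handle: a bar 16 mm thick, 45 long along the organiser's y (y -93 to -138), on an 8 mm rod 55 mm long from the axle. In the organiser's frame, mm: pawl down x -5, y -115, z 114; upright x -40, z 127; tipped off x -75, z 114. Site axes at joint 0 are the organiser's.

How it is judged (in metres and radians):
On the way, in this order (a step that is already met when the one before it is completed fails the run):
1. the pawl is tipped off the teeth while the tray still stands past the gate (value of joint pawl above 1.1 rad and value of joint tray above 0.24 rad), for 0.2 s.
2. the nut's compartment has been turned back to the gate (value of joint tray between -0.19 and 0.19 rad), for 0.2 s.
At the end, for the whole second after the job is handed in: The tray is at rest with the nut's compartment centred at the gate within 0.19 rad (11 degrees) either way, and the pawl is tipped off the teeth (beyond 1.1 rad) (all of step 2 and value of joint pawl above 1.1 rad and velocity of joint tray between -0.05 and 0.05 rad/s); the robot touches nothing.
It also fails if it takes over 45 s, if anything falls off the work surface, if the arm or the gripper's body presses on something with over 40 N, if the wrist force passes 120 N, or if a joint passes its speed limit or range.

### The arm

A 7-joint arm with a two-finger parallel gripper is mounted at the origin on the work surface. World frame = base frame: x ahead of the robot, y to its left, z up, the work surface at z = 0. Lengths are in mm, angles in rad, forces in N, time in s.
With the tool pointing down it reaches from about 400 to 875 mm from the base axis. Payload 4.4 kg.
Tool frame: the origin (TCP) lies on the centre line of the jaws, within the pads' length; the fingertips stand 25 mm ahead of it and the grasp point (between the pads) lies 6 mm ahead of it (ctrl.finger_overhang is the distance from the TCP to the fingertips, in mm); z points along the fingers, y is the line along which they close (so a half turn about z gives the same grasp; the last joint's range is limited). The gripper opens to 85 mm and grips with 20 to 120 N. Pads are 22 mm wide; open, the fingers measure 114 mm over their backs; the gripper's body (76 mm by 85 mm) begins 54 mm behind the grasp point. The pads swing forward as they close: fully open they stand 13 mm farther back than shut.
Start: joints at [-1.314, 0.628, 0.038, 1.517, -0.027, 0.996, -0.02], TCP at [206.172, 616.45, 256.313] pointing down, gripper open.
Joint ranges: [-3.06, 3.06], [-0.37, 2.12], [-1.25, 1.32], [0.18, 2.47], [-1.1, 4.24], [0.23, 1.98], [-2.94, 2.94]. Speed limits (rad/s): [2.57, 2.57, 3.14, 3.14, 3.14, 3.14, 3.14].

### API

Orientations are given as [roll, pitch, yaw] about the fixed x, y, z axes, in that order (R = Rz(yaw) Ry(pitch) Rx(roll)).
In Python, from cell import ctrl gives the robot as it stands. The module is installed in compiled form; this text tells all that it offers.
- The arm moves only by the tool play_rows, never from a script. Its argument "targets" is a list of rows, each a list of 5 numbers: the closure, from 0 (fully open) to 1 (shut), then the shift along the tool's x, y, z in cm, then the turn about the tool's z in degrees. In form: [[gripper, dx, dy, dz, spin], ...]. A call has 1 to 10 rows; each row is the pose to reach, as a shift and turn from the pose commanded when the call began, along the tool's axes at that moment; what a row does not reach only later rows make up. A row lasts 1/10 s, in which the tool goes at most 50 mm and 8.59 degrees, less where a joint would pass 70% of its speed; a pose out of reach is approached as far as the arm can. A call with a gripper value outside its range is refused whole. The fingers move at their own pace and stop on an object; the grip force is fixed at half the most. Time passes only in rows, so rows that repeat a pose let the fingers close. It gives the time, the measured TCP pose, the force, the opening and the grip force at its end, in the units of the state.
- ctrl.read_state(): the state, without advancing time (a new reading comes with each control period).
- ctrl.get_image(name): name is "side" or "top" or "wrist"; returns (picture, depth): 384x512x3 uint8, red, green, blue; 384x512 float32, mm along the optical axis (not along the pixel's ray), 0 where there is no reading.
- ctrl.calibration(name): a dict with "vfov" (degrees; the focal length in pixels is half the picture's height over the tangent of half this angle, whatever the lens; pixels are square), "cx", "cy" (the principal point, pixels), "extrinsics" (4x4, takes a point from camera to world coordinates); the wrist camera has in their place "mount" (4x4, takes a point from camera to tool coordinates, whose origin is the TCP and whose axes are the flange's). Camera axes: x right, y down, z forward; pixel columns grow to the right and rows downward; lengths in mm; the calibration is good to about 2 mm. A picture is of the moment at which its call begins: read the wrist's pose just before it. calibration takes no time and is no camera call.
- ctrl.finish_job(): hands the job in; it is judged then, once.
Trained networks look in the newest picture that a camera, given by its name, has taken for a name from the list of things; names that differ only in an ending like _2 or _b are one class to them, and where a whole thing is asked for, a point or a joint stands for the part that bears it (a point fixed in the world has none). Each returns a list of dicts, best first, with "confidence" (0 to 1); they miss things now and then, are a little off and sometimes report something else, mostly with a low value. They report only what shows in the picture. A call takes as long as a camera call.
- ctrl.search_frame(camera, name): "bbox" ([left, top, right, bottom] in pixels, round what is visible of it).
- ctrl.trace(camera, name): "pixels" (384x512 bool, what is visible of it) and "bbox" ([left, top, right, bottom] in pixels, round what is visible of it).
The state is a dict: "clock": time; "qpos": joint angles; "qd": joint speeds; "tau": joint torques, N m; "eef_pos": TCP position; "tool_rot": TCP orientation; "force": force on the tool from outside, world axes, zero at the start; "torque": the same for the moment, N m; "width": finger opening in mm; "gripper_force": force on a finger pad.
Only numpy, scipy, OpenCV 4.12 (cv2) and the standard library are available. Lean on these libraries where they do the work, as an engineer would, in place of code of your own. Each camera call takes 0.05 s, during which the arm holds its last target. There are 200 camera calls.

## Working session

There is one attempt and no reset: what is moved stays moved. The work goes in short steps, Python scripts to look and compute and a tool call to move; the robot and the scene stay as the last step left them, time stands still between calls to the robot, and variables do not carry over. Pictures are saved under pics/ and viewed, at most 10 in all, crops included, and the job is handed in when it is done.

Besides the shell and the picture viewer there is one more tool, called after "Request:" as a command line: name --pt "numbers of a row" for each row, then --argument value for the rest. play_rows: Moves the arm, as the interface text tells. Its arguments: {"type":"object","properties":{"targets":{"type":"array"}},"required":["targets"]}

```bash
mkdir -p pics
cat > h.py <<'E'
import numpy as np, cv2
from cell import ctrl
from scipy.spatial.transform import Rotation as R
def cam(name):
    s=ctrl.read_state(); im,d=ctrl.get_image(name); c=ctrl.calibration(name)
    if name=="wrist":
        T=np.eye(4); T[:3,:3]=R.from_euler('xyz',s['tool_rot']).as_matrix(); T[:3,3]=s['eef_pos']; E=T@np.array(c['mount'])
    else: E=np.array(c['extrinsics'])
    f=192/np.tan(np.radians(c['vfov'])/2)
    v,u=np.mgrid[:384,:512]
    P=np.stack([(u-c['cx'])/f*d,(v-c['cy'])/f*d,d],-1)@E[:3,:3].T+E[:3,3]
    P[d==0]=np.nan
    return im,d,P
E
python3 - <<'E'
from h import *
s=ctrl.read_state(); print(s['clock'],s['eef_pos'],s['tool_rot'],s['width'])
ims=[]
for n in ["side","top"]:
    im,d,P=cam(n); ims.append(im); np.save(f'{n}.npy',P)
    for name in ["organiser","pawl_handle","tray"]:
        for r in ctrl.trace(n,name)[:2]:
            q=P[r['pixels']]; print(n,name,round(r['confidence'],2),np.round(r['bbox']),np.nanmedian(q,0).round(),np.nanmax(q[:,2]).round())
cv2.imwrite('pics/a.png',cv2.resize(np.vstack(ims),None,fx=.78,fy=.78)[...,::-1])
cv2.imwrite('pics/top.png',ims[1][...,::-1])
cv2.imwrite('pics/side.png',ims[0][...,::-1])
E
```

```text
0.0 [205.97744517 615.90426844 255.37668965] [-3.13968832e+00  3.57438598e-06  2.81879950e+00] 85.57162358528645
side organiser 0.6 [196. 180. 340. 336.] [478. 118.  45.] 124.0
side pawl_handle 0.85 [273. 182. 309. 234.] [506.  -3.  79.] 124.0
side tray 0.66 [196. 227. 321. 323.] [483. 124.  47.] 112.0
top organiser 0.78 [149. 183. 284. 301.] [494.  86.  42.] 125.0
top pawl_handle 0.87 [239. 210. 274. 248.] [508.  -7.  79.] 125.0
top tray 0.63 [146. 182. 249. 285.] [498. 102.  44.] 113.0
top tray 0.49 [242. 212. 273. 246.] [506.  -6.  80.] 125.0
```

View pics/top.png

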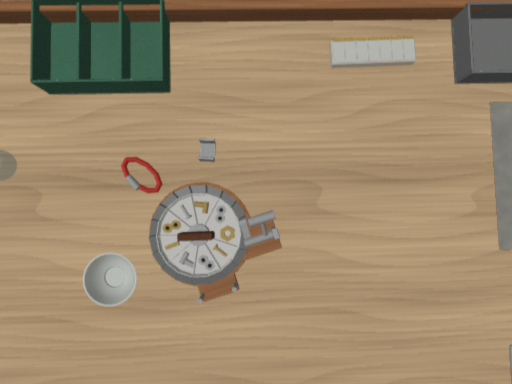

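View pics/side.png

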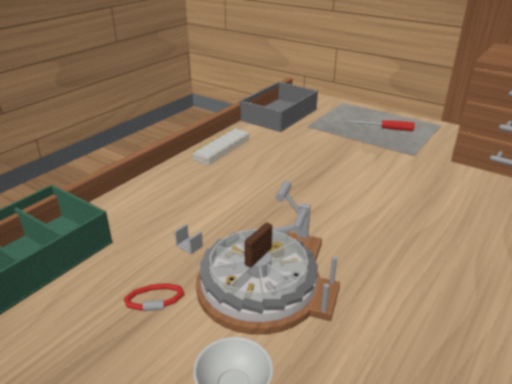

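The top view shows the tray at about (200,235), the gate posts at (202,299) and (236,289), the T-handle at (260,218), and the nut at (228,233). The side view agrees, with the handle at (286,190) and the knob at (259,245).

Run:
```python
from h import *
for n in ["top","side"]:
    P=np.load(n+'.npy'); z=P[...,2]
    v,u=np.mgrid[:384,:512]
    reg=(u>140)&(u<290)&(v>170)&(v<310) if n=="top" else (u>190)&(u<345)&(v>175)&(v<340)
    for lab,m in [("knob",(z>104)&(P[...,1]>45)&(P[...,1]<180)),("bar",(z>108)&(P[...,1]<45))]:
        q=P[reg&m]; 
        if len(q)<4: continue
        c=q.mean(0); w,V=np.linalg.eigh(np.cov((q-c)[:,:2].T)); print(n,lab,len(q),c.round(1),"mid",((q.min(0)+q.max(0))/2).round(),"len",np.ptp(q@np.r_[V[:,1],0]).round(),"ang",np.degrees(np.arctan2(V[1,1],V[0,1])).round(1))
    # disc rim circle fit
    m=reg&(z>46)&(z<53); q=P[m]; (c,r)=cv2.minEnclosingCircle(q[:,:2].astype(np.float32)); print("rim",np.round(c),r)
P=np.load('top.npy'); 
for (a,b) in [(202,299),(236,289),(228,233),(218,288),(275,234),(262,218),(250,220)]:
    print((a,b),np.nanmedian(P[b-1:b+2,a-1:a+2].reshape(-1,3),0).round(), P[b-3:b+4,a-3:a+4,2].max().round())
m=(P[...,2]>55)&(np.mgrid[:384,:512][0]>275)&(np.mgrid[:384,:512][0]<310)&(np.mgrid[:384,:512][1]<290)&(np.mgrid[:384,:512][1]>190)
print(P[m].round()[:20])
```

```text
top knob 304 [497.7 100.4 109.6] mid [497. 101. 109.] len 59.0 ang 90.7
top bar 262 [525.1 -11.2 121.2] mid [525. -11. 117.] len 45.0 ang 107.3
rim [494.  81.] 111.855224609375
side knob 290 [495.7 104.5 108.8] mid [497. 102. 108.] len 60.0 ang 90.1
side bar 199 [521.7  -4.7 119.2] mid [524.  -9. 116.] len 46.0 ang 103.9
rim [492.  76.] 118.25755310058594
(202, 299) [382.  96.  56.] 68.0
(236, 289) [398.  34.  58.] 67.0
(228, 233) [498.  48.  35.] 51.0
(218, 288) [394.  69.  17.] 19.0
(275, 234) [497. -37.  84.] nan
(262, 218) [526. -13. 124.] 125.0
(250, 220) [523.   7. 123.] 125.0
[[424. 114.  59.]
 [424. 112.  59.]
 [425. 110.  63.]
 [425. 108.  62.]
 [424. 107.  60.]
 [424. 105.  59.]
 [424. 103.  61.]
 [424. 102.  59.]
 [424. 100.  61.]
 [424.  98.  61.]
 [424.  96.  62.]
 [424.  95.  59.]
 [424.  93.  60.]
 [424.  91.  59.]
 [424.  89.  60.]
 [423.  87.  58.]
 [424.  85.  60.]
 [422. 113.  59.]
 [422. 111.  59.]
 [423. 109.  62.]]
```

Estimates: axis at (497,101), organiser yaw about 17°, tray at about +73°. The handle is where that pose predicts. I'll close the gripper and move to the +x side of the handle, at a safe height.

Request:
play_rows --pt "1 -53.8 -46.6 0 54" --pt "1 -53.8 -46.6 0 54" --pt "1 -53.8 -46.6 0 54" --pt "1 -53.8 -46.6 0 54" --pt "1 -53.8 -46.6 0 54" --pt "1 -53.8 -46.6 0 54" --pt "1 -53.8 -46.6 0 54" --pt "1 -53.8 -46.6 0 54" --pt "1 -53.8 -46.6 0 54" --pt "1 -53.8 -46.6 0 54"

```text
clock: 1.4
eef_pos: [461.6, 184.5, 256.6]
tool_rot: [3.141, -0.0, 1.877]
force: [1.5, 1.2, 0.3]
width: 0.2
gripper_force: 0.0
```

```bash
cat >> h.py <<'E'
AX=np.array([497,101.]); TH=np.radians(17)
def w(ox,oy): return AX+[ox*np.cos(TH)-oy*np.sin(TH),ox*np.sin(TH)+oy*np.cos(TH)]
def go(ox,oy,z,yang):  # move in cm/deg, tool y at world angle yang (mod 180)
    s=ctrl.read_state(); M=R.from_euler('xyz',s['tool_rot']).as_matrix()
    d=M.T@(np.r_[w(ox,oy),z]-s['eef_pos']); a=np.degrees(np.arctan2(M[1,1],M[0,1]))
    print(round(s['clock'],2),s['eef_pos'].round(1),'yang',a.round(1),'move',(d/10).round(2),'spin',((a-yang+90)%180-90).round(1),'q',np.round(s['qpos'],2),'F',np.round(s['force'],1),'w',s['width'])
E
python3 -c "
from h import *
go(40,-115,250,17)"
```

```text
1.4 [461.6 184.5 256.6] yang 17.5 move [-20.57   4.75   0.66] spin 0.5 q [-0.67  0.43  0.32  1.94 -0.18  0.8   0.07] F [1.5 1.2 0.3] w 0.21259666869194452
```

Request:
play_rows --pt "1 -20.6 4.8 0 0.5" --pt "1 -20.6 4.8 0 0.5" --pt "1 -20.6 4.8 0 0.5" --pt "1 -20.6 4.8 0 0.5" --pt "1 -20.6 4.8 0 0.5" --pt "1 -20.6 4.8 6 0.5" --pt "1 -20.6 4.8 6 0.5" --pt "1 -20.6 4.8 6 0.5" --pt "1 -20.6 4.8 6 0.5" --pt "1 -20.6 4.8 6 0.5"

```text
clock: 2.4
eef_pos: [569.4, 4.7, 198.0]
tool_rot: [3.139, 0.001, 1.869]
force: [0.3, -0.2, -0.1]
width: -0.2
gripper_force: 0.0
```

Run:
```python
from h import *
im,d,P=cam("wrist"); im2,_,_=cam("side"); cv2.imwrite('pics/b.png',np.hstack([cv2.resize(im,(400,300)),cv2.resize(im2[150:350,180:380],(300,300))])[...,::-1])
m=(P[...,2]>110)&(P[...,2]<130)&(P[...,1]<40)&(P[...,0]<545)
q=P[m]; print(len(q),np.nanmin(q,0),np.nanmax(q,0),q.mean(0))
go(40,-115,123,17)
```

```text
1641 [511.97340406 -34.82589626 110.32676934] [539.23907767  12.05734214 123.76501479] [526.14030891  -9.25610871 120.27351051]
2.5 [569.3   4.6 197.8] yang 17.1 move [-0.16 -0.11  7.48] spin 0.1 q [-0.25  0.6   0.3   1.82 -0.24  0.76  0.47] F [-0.8 -0.  -0.3] w -0.12310760470044597
```

View pics/b.png

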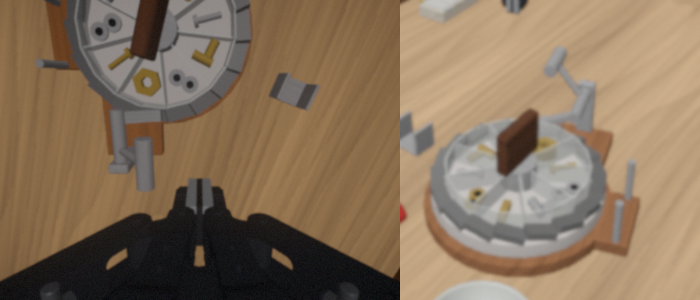

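The wrist view shows the closed fingers at (200,190), clear of the T-bar at (145,163). The nut sits beside the pawl. Now I'll descend and push the handle towards organiser -x.

Request:
play_rows --pt "1 0 0 4 0" --pt "1 0 0 7.5 0" --pt "1 0 0 7.5 0" --pt "1 0 -2 7.5 0" --pt "1 0 -3 7.5 0" --pt "1 0 -4 7.5 0" --pt "1 0 -5 7.5 0" --pt "1 0 -6 7.5 0" --pt "1 0 -7 7.5 0" --pt "1 0 -8 7.5 0"

```text
clock: 3.5
eef_pos: [491.1, -19.6, 121.4]
tool_rot: [-3.141, -0.0, 1.868]
force: [-0.3, 0.3, -0.6]
width: -0.1
gripper_force: 0.0
```

Request:
play_rows --pt "1 0 -0.5 0 0" --pt "1 0 -0.5 0 0" --pt "1 0 2 0 0" --pt "1 0 4 -3 0" --pt "1 0 4 -8 0" --pt "1 0 4 -8 0"

```text
clock: 4.1
eef_pos: [534.9, -7.7, 206.4]
tool_rot: [3.131, 0.003, 1.868]
force: [0.3, -0.2, -0.4]
width: 0.0
gripper_force: 0.0
```

Run:
```python
from h import *
im,d,P=cam("wrist"); im2,_,P2=cam("top"); cv2.imwrite('pics/c.png',np.hstack([cv2.resize(im,(400,300)),cv2.resize(im2[160:310,140:290],(300,300))])[...,::-1])
q=P2[(P2[...,2]>100)&(P2[...,2]<135)&(P2[...,0]<545)]; 
q=(q[:,:2]-AX)@np.array([[np.cos(TH),-np.sin(TH)],[np.sin(TH),np.cos(TH)]])
b=q[(q[:,1]<-80)]; print(len(b),b.min(0),b.max(0))
go(0,0,180,0)
```

```text
Traceback (most recent call last):
ValueError: zero-size array to reduction operation minimum which has no identity
```

View pics/c.png

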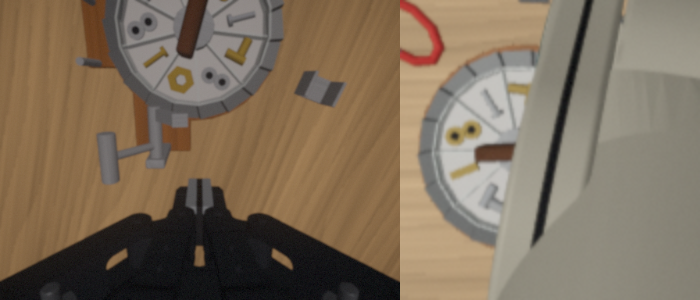

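The wrist view shows the T-bar at (107,157), on the far side of the axle, so the pawl is tipped off. Next, the knob.

Run:
```python
from h import *
im,d,P=cam("wrist")
def org(q): return np.c_[(q[:,:2]-AX)@np.array([[np.cos(TH),-np.sin(TH)],[np.sin(TH),np.cos(TH)]]),q[:,2]]
q=P[(P[...,2]>100)&(P[...,2]<135)&(P[...,0]<545)]; q=org(q)
b=q[(q[:,1]<-80)]; print('bar',len(b),b.mean(0),b.min(0),b.max(0))
k=P[(P[...,2]>104)&(P[...,2]<116)&(P[...,1]>45)]; 
w_,V=np.linalg.eigh(np.cov(k[:,:2].T)); print('knob',len(k),k.min(0),k.max(0),np.degrees(np.arctan2(V[1,1],V[0,1])))
go(0,0,190,0)
```

```text
bar 2105 [ -63.47760007 -109.78337421  115.75457941] [ -82.42152315 -138.40155832  100.03855377] [ -4.46716454 -80.01694611 122.40947313]
knob 1744 [490.96038416  70.60747043 104.11371549] [505.31573067 115.49837516 111.23405424] 89.55251196404784
4.25 [530.1  -7.3 201.1] yang 17.0 move [1.132e+01 1.000e-02 1.120e+00] spin 17.0 q [-0.24  0.55  0.3   1.92 -0.24  0.71  0.5 ] F [-0.1 -0.6 -0.6] w 0.17120604263576925
```

Request:
play_rows --pt "0 5 0 0.5 8" --pt "0 10 0 1 16" --pt "0 11.3 0 1 17" --pt "0 11.3 0 1 17" --pt "0 11.3 0 1 17" --pt "0 11.3 0 1 17" --pt "0 11.3 0 1 17" --pt "0 11.3 0 1 17"

```text
clock: 5.05
eef_pos: [497.5, 99.2, 191.3]
tool_rot: [3.141, 0.0, 1.569]
force: [0.2, 0.7, -1.3]
width: 85.1
gripper_force: 0.0
```

Run:
```python
from h import *
im,d,P=cam("wrist")
k=P[(P[...,2]>104)&(P[...,2]<113)&(np.hypot(P[...,0]-497,P[...,1]-101)<45)]
w_,V=np.linalg.eigh(np.cov(k[:,:2].T)); print('knob',len(k),k.min(0),k.max(0),np.degrees(np.arctan2(V[1,1],V[0,1])))
go(0,0,100,0)
```

```text
knob 1787 [490.71659935  71.44400591 104.38102543] [504.79121463 131.01235736 110.7824332 ] 90.57598374202452
5.1 [497.4  99.5 191.4] yang -0.1 move [ 0.15 -0.05  9.14] spin -0.1 q [-0.52  0.55  0.39  1.99 -0.33  0.67  0.08] F [ 0.2 -0.6  0.5] w 85.30170762578688
```

Request:
play_rows --pt "0 0.2 0 4 0" --pt "0 0.2 0 7 0" --pt "0 0.2 0 9 0" --pt "0 0.2 0 9 0" --pt "1 0.2 0 9 0" --pt "1 0.2 0 9 0" --pt "1 0.2 0 9 0" --pt "1 0.2 0 9 0" --pt "1 0.2 0 9 0" --pt "1 0.2 0 9 0"

```text
clock: 6.1
eef_pos: [497.8, 102.6, 102.0]
tool_rot: [3.14, -0.001, 1.571]
force: [-0.2, 0.2, 5.6]
width: 13.2
gripper_force: 59.3
```

Request:
play_rows --pt "1 0 0 0 6" --pt "1 0 0 0 13" --pt "1 0 0 0 20" --pt "1 0 0 0 27" --pt "1 0 0 0 34" --pt "1 0 0 0 41" --pt "1 0 0 0 48" --pt "1 0 0 0 55" --pt "1 0 0 0 62" --pt "1 0 0 0 68"

```text
clock: 7.1
eef_pos: [499.1, 101.7, 102.1]
tool_rot: [3.139, -0.003, 0.379]
force: [3.1, -1.8, 2.1]
width: 13.2
gripper_force: 58.9
```

Request:
play_rows --pt "1 0 0 0 5" --pt "1 0 0 0 5" --pt "1 0 0 0 5" --pt "1 0 0 0 5"

```text
clock: 7.5
eef_pos: [499.1, 101.6, 102.0]
tool_rot: [3.139, -0.004, 0.297]
force: [5.4, -2.1, 5.4]
width: 12.7
gripper_force: 59.2
```

```bash
python3 -c "
from h import *
go(0,0,200,-73)"
```

```text
7.5 [499.1 101.6 102. ] yang -73.0 move [-0.18  0.02 -9.8 ] spin 0.0 q [-0.66  0.77  0.63  2.05 -0.83  0.59 -0.72] F [ 5.4 -2.1  5.4] w 12.704064632475662
```

Request:
play_rows --pt "0 0 0 0 0" --pt "0 0 0 0 0" --pt "0 0 0 0 0" --pt "0 0 0 0 0" --pt "0 0 0 0 0" --pt "0 0 0 0 0" --pt "0 0 0 -4 0" --pt "0 0 0 -8 0" --pt "0 0 0 -12 0" --pt "0 0 0 -12 0"

```text
clock: 8.5
eef_pos: [500.1, 102.1, 225.7]
tool_rot: [3.141, -0.009, 0.297]
force: [0.8, -0.0, -0.3]
width: 85.2
gripper_force: 0.0
```

Run:
```python
from h import *
im,d,P=cam("wrist"); cv2.imwrite('pics/d.png',im[...,::-1])
k=P[(P[...,2]>104)&(P[...,2]<113)&(np.hypot(P[...,0]-497,P[...,1]-101)<45)]
w_,V=np.linalg.eigh(np.cov(k[:,:2].T)); print('knob',len(k),k.min(0),k.max(0),np.degrees(np.arctan2(V[1,1],V[0,1])))
go(0,0,250,-73)
```

```text
knob 1317 [469.23120887  87.08083131 104.06235429] [527.68585875 115.74361855 111.12305823] -163.04342518896826
8.55 [498.6 102.7 223.5] yang -73.0 move [-0.18  0.11 -2.65] spin 0.0 q [-0.8   0.61  0.84  1.96 -0.61  0.84 -0.9 ] F [-0.9 -0.1 -0.2] w 85.44257880242087
```

View pics/d.png

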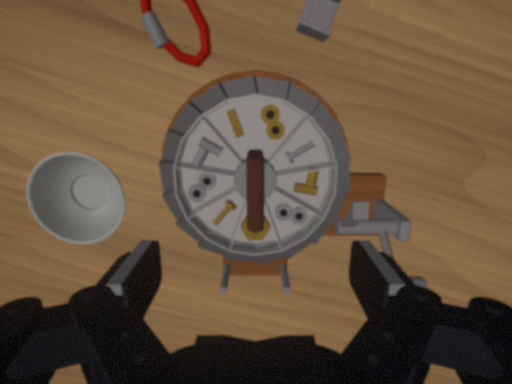

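The knob now lies at 17°, which matches the organiser's x axis. The nut at (256,228) is centred between the posts at (226,275) and (287,275). The pawl handle at (415,285) is still tipped off, and the gripper is clear, so I'm handing in.

```bash
python3 -c "
from h import *
print(ctrl.finish_job())"
```

```text
the job is handed in; nothing more can be done
None
```

The pawl is tipped off and stays off, and the tray is turned back so the nut's compartment is centred at the gate, within about 1° by the last wrist image. The gripper is clear and the job was handed in at about 8.6 s; the hand-in returned no verdict.

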